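# Centre a flower hub on a welding stand by feel

### The arm

A 6-joint arm with a two-finger parallel gripper is mounted at the origin on the work surface. World frame = base frame: x ahead of the robot, y to its left, z up, the work surface at z = 0. Lengths are in m, angles in rad, forces in N, time in s.
With the tool pointing down it reaches from about 0.35 to 0.85 m from the base axis. Payload 8.1 kg.
Tool frame: the origin (TCP) lies on the centre line of the jaws, within the pads' length; the fingertips stand 17 mm ahead of it and the grasp point (between the pads) lies 2 mm behind it (robot.tip_reach is the z of the fingertips in the tool frame, in m); z points along the fingers, y is the direction in which the jaws open and shut (so a half turn about z gives the same grasp; the last joint's range is limited). The gripper opens to 93 mm and grips with 3 to 60 N. Pads are 15 mm wide; open, the fingers measure 128 mm over their backs; the gripper's body (75 mm by 188 mm) begins 65 mm behind the grasp point.
Start: joints at [1.244, 0.13, 1.488, -0, 1.523, -0.085], TCP at [0.144, 0.583, 0.236] pointing down, gripper open.
Joint ranges: [-2.96, 2.96], [-0.89, 2.26], [0.02, 2.5], [-1.34, 4.48], [0, 2.73], [-2.66, 2.66]. Speed limits (rad/s): [2.39, 2.39, 2.79, 3.14, 3.14, 3.14].

### API

Orientations are given as a rotation vector (axis times angle).
In Python, from plant import robot, read_camera, ticket gives the robot as it stands.
- The arm moves only by the tool arm_command, never from a script. Its argument "rows" is a list of rows, each a list of 7 numbers: the shift along the world's x, y, z each as a share of 0.8 m, from -1 to 1, then the turn, a rotation vector about the world's x, y, z each as a share of 30 degrees, from -1 to 1, then the closure, from 0 (fully open) to 1 (shut). A call has 1 to 12 rows; each row is the pose to reach, as a shift and turn from the pose measured when the call began; what a row does not reach only later rows make up. A row lasts 1/12 s, in which the tool goes at most 41.7 mm and 7.16 degrees, less where a joint would pass 70% of its speed; a pose out of reach is approached as far as the arm can. A call with a number of a shift or a turn outside -1 to 1 is refused whole. A call with a gripper value outside its range is refused whole. The fingers move at their own pace and stop on an object; "grip_force" is the grip in N (left out, the last holds). Time passes only in rows, so rows that repeat a pose let the fingers close. It gives the time, the measured TCP pose, the force and the opening at its end, in the units of the state.
- robot.read_state(): the state, without advancing time (a new reading comes with each control period).
- read_camera(name): name is "scene" or "top"; returns a dict with "frame" (420x560x3 uint8, red, green, blue), "camera_matrix" (3x3 intrinsics, pixels), "cam_to_world" (4x4, takes a point from camera to world coordinates). Camera axes: x right, y up, looking along -z (the intrinsics and any distortion apply to the point x, -y, -z); pixel columns grow to the right and rows downward; lengths in m; the calibration is good to about 2 mm. A picture is of the moment at which its call begins. There is no depth.
- ticket.close_job(): hands the job in, once; it reports no verdict.
The state is a dict: "t": time; "q": joint angles; "dq": joint speeds; "joint_torque": joint torques, N m; "tool_pos": TCP position; "orientation": TCP orientation; "force": force on the tool from outside, world axes, zero at the start; "wrist_torque": the same for the moment, N m; "opening": finger opening in m.
Only numpy, scipy, OpenCV 4.12 (cv2) and the standard library are available. Lean on these libraries where they do the work, as an engineer would, in place of code of your own. Each camera call takes 0.05 s, during which the arm holds its last target.

### The job

Take the flower hub off its pipe collar and centre it on the round plate of the welding stand: set it down gently, slide it about on the plate until the spigot under it drops into the plate's middle hole, so that it lies flat with no edge overhanging. Then let go. Go easy: never drop it onto the stand or push it hard against it (a push of 20 N is plenty, 50 N is too much), and leave the other things on the bench alone.

Things in the scene. Friction and masses are not known exactly. Their poses are not given: they have to be found in the camera images.
- hub_center (a point): The loose flower hub, steel and brass, 72 mm high, about 350 g: a plain round brass stalk (24 mm diameter, 58 mm high) stands on the middle of a steel disc (112 mm diameter, 8 mm thick) with flat petals up to 4 mm high on it. This point is on its axis half-way up, 30 mm above the disc's underside, 36 mm below the stalk's top; z is up the stalk. It starts upright, its disc on top of the collar.
- hub_foot (a point): Centre of the foot of the hub's spigot, 36 mm below hub_center. The spigot sticks 6 mm out of the middle of the disc's underside; it is 27 mm in diameter and narrows to 25.5 mm over its lowest 1.5 mm.
- stand_top (a point): Point on the axis of the teal welding stand's column, at the height of the flat top of its round metal plate, 88 mm above the bench; z up, x the long way of the cross-slide under the plate. The plate's hole is NOT here: it lies anywhere from -16 to +16 mm along x and -6 to +6 mm along y of this frame, differently each time and not measured; it stays put during the work.
- stand: The teal welding stand, fixed to the bench: 130 mm square foot, column, cross-slide and the round plate on top (120 mm diameter, 14 mm thick, a 31 mm hole through its middle). Origin at its underside's centre. Hub lying on the plate: hub_center 36 mm above stand_top's height; hub home, spigot in the hole (2 mm play all round): 30 mm.
- collar: Rusty pipe collar fixed to the bench, 84 mm outside, 48 mm inside, 30 mm high, on which the hub starts; origin at its underside's centre.
- hammer: Bystander: hammer lying on the bench, origin at its underside.
- wrench: Bystander: wrench lying on the bench.
- slug: Bystander: upright brass bar end, 36 mm diameter, 70 mm high, origin at its underside.
- jar: Bystander: amber jar, 60 mm diameter, 85 mm high, origin at its underside.
- offcut: Bystander: rusty angle-iron offcut, 90 mm long, 30 mm high, origin at its underside.
- spare_collar: Bystander: short dark tube on end, 48 mm diameter, 40 mm high, origin at its underside.
Mind the look-alikes: they are no part of the job. What is shaped like the part that bears hub_center but pink is not meant. What is shaped like the stand but blue is not meant.

How it is judged:
By the outcome, as a careful person would: the job done as asked, in the order asked, and still so for the second after the job is handed in, with the robot touching nothing.
It also fails if it takes over 64 s, if anything falls off the work surface, if the arm or the gripper's body presses on something with over 40 N, if the wrist force passes 120 N, or if a joint passes its speed limit or range.

## Working session

There is one attempt and no reset: what is moved stays moved. The work goes in short steps, Python scripts to look and compute and a tool call to move; the robot and the scene stay as the last step left them, time stands still between calls to the robot, and variables do not carry over. Pictures are saved under pics/ and viewed, and the job is handed in when it is done.

Besides the shell and the picture viewer there is one more tool, called after ">>>" as a command line: name --pt "numbers of a row" for each row, then --argument value for the rest. arm_command: Moves the arm, as the interface text tells. Shift numbers are shares of 0.8 m and turn numbers shares of 30 degrees, none past 1 either way. Its arguments: {"type":"object","properties":{"rows":{"type":"array","items":{"type":"array","items":{"type":"number","minimum":-1,"maximum":1}}},"grip_force":{"type":"number"}},"required":["rows"]}

```bash
mkdir -p pics; ls; python3 - <<'E'
from plant import robot, read_camera
import cv2
for n in("scene","top"):
    c=read_camera(n); cv2.imwrite(f"pics/{n}0.png",c["frame"][:,:,::-1]); print(c["camera_matrix"],c["cam_to_world"],[k for k in c])
print(robot.read_state(), robot.tip_reach)
E
```

```text
pics
[[535.25486021   0.         277.49309123]
 [  0.         535.25486021 199.89455604]
 [  0.           0.           1.        ]] [[-0.35126047 -0.50969944  0.78538052  1.35916663]
 [ 0.93627545 -0.18935125  0.2958621   0.26156793]
 [-0.00208797  0.83925716  0.54373068  0.68606933]
 [ 0.          0.          0.          1.        ]] ['frame', 'camera_matrix', 'cam_to_world']
[[417.84517678   0.         273.50013287]
 [  0.         417.84517678 212.10406044]
 [  0.           0.           1.        ]] [[ 0.02419543  0.98598941 -0.16504385  0.37640651]
 [-0.99968813  0.022842   -0.01009377 -0.03987331]
 [-0.00618242  0.1652366   0.98623458  0.89575288]
 [ 0.          0.          0.          1.        ]] ['frame', 'camera_matrix', 'cam_to_world']
{'t': 0.1, 'q': array([ 1.24359743e+00,  1.31059681e-01,  1.48914820e+00, -8.35449279e-07,
        1.52299062e+00, -8.54168755e-02]), 'dq': array([ 0.00303864, -0.00188818, -0.00284329,  0.00201451, -0.00166381,
       -0.00056295]), 'joint_torque': array([ 1.28191823e-03, -5.61339712e+01, -4.93095767e+01,  7.69586954e-02,
        2.93089275e-02, -5.29356305e-05]), 'tool_pos': array([0.14349649, 0.58210311, 0.23472   ]), 'orientation': array([-3.78826156e-01, -3.11833728e+00,  2.46897945e-03]), 'force': array([-0.80376059, -0.13537434, -0.43526822]), 'wrist_torque': array([-0.00499935, -0.08746653,  0.00467529]), 'opening': 0.09286174294448409} 0.017
```

View pics/scene0.png

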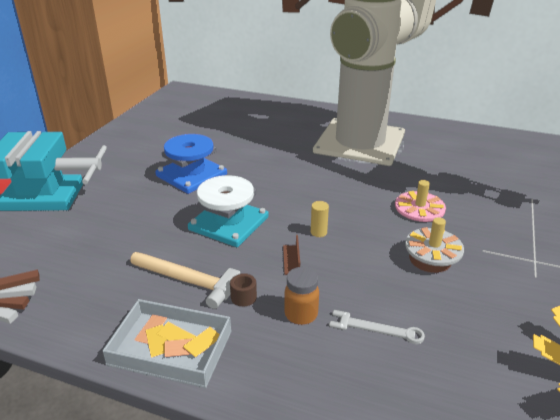

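View pics/top0.png

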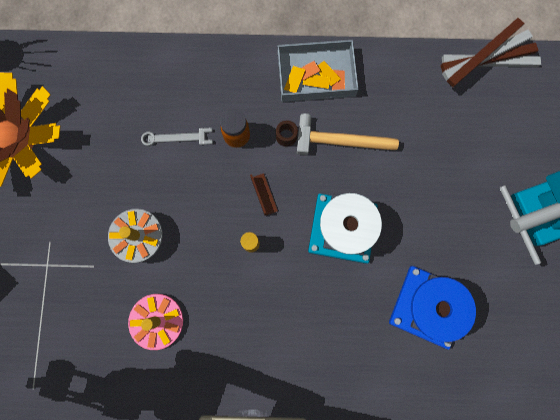

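The scene view shows the hub at about (435,245) on its collar and the teal stand with the white plate at (226,193). The top view shows the hub disc at (134,236) and the plate's hole at (351,223). Next I measure them.

```bash
cat > h.py <<'E'
import numpy as np, cv2
from plant import robot, read_camera
def ray(c,uv):
    K=c["camera_matrix"];T=c["cam_to_world"]
    d=np.linalg.inv(K)@np.array([uv[0],uv[1],1.]); d=np.array([d[0],-d[1],-d[2]])
    return T[:3,3],T[:3,:3]@d
def onz(c,uv,z):
    o,d=ray(c,uv); return o+d*(z-o[2])/d[2]
def circ_fit(c,cnt,z):
    P=np.array([onz(c,p,z)[:2] for p in cnt.reshape(-1,2)])
    def fit(P):
        A=np.c_[2*P,np.ones(len(P))]; s=np.linalg.lstsq(A,(P**2).sum(1),rcond=None)[0]
        return s[:2],np.sqrt(s[2]+s[:2]@s[:2])
    for _ in range(8):
        m,r=fit(P); e=abs(np.hypot(*(P-m).T)-r); P=P[e<max(.0015,2*np.median(e))]
    return m,r,len(P)
def comp(mask,near):
    n,l,s,ce=cv2.connectedComponentsWithStats(mask.astype(np.uint8))
    ok=[i for i in range(1,n) if s[i,4]>25]
    i=min(ok,key=lambda i:np.hypot(*(ce[i]-near))); return (l==i).astype(np.uint8),s[i]
E
python3 - <<'E'
from h import *
for n,pp,ph in(("scene",(226,193),(435,245)),("top",(351,223),(134,236))):
    c=read_camera(n);f=c["frame"];hsv=cv2.cvtColor(f,cv2.COLOR_RGB2HSV)
    H,S,V=[hsv[:,:,i].astype(int) for i in range(3)]
    m,s=comp((S<40)&(V>150),pp);print(n,"plate",s)
    cs,_=cv2.findContours(m,cv2.RETR_CCOMP,cv2.CHAIN_APPROX_NONE)
    for q in cs:
        if len(q)>15: print(len(q),circ_fit(c,q,.088),cv2.fitEllipse(q))
    x,y=map(int,ph)
    for nm,(cx,cy) in(("p",pp),("h",ph)):
        cv2.imwrite(f"pics/{n}_{nm}.png",cv2.resize(f[cy-50:cy+50,cx-50:cx+50,::-1],(600,600),interpolation=cv2.INTER_NEAREST))
    # hub: anything not dark bench
    w=np.zeros_like(S);w[y-45:y+45,x-40:x+40]=1
    m,s=comp((w>0)&(((S<40)&(V>100))|((S>90)&(V>100))),ph);print("hub",s)
    m=cv2.morphologyEx(m,cv2.MORPH_CLOSE,np.ones((5,5)))
    q=max(cv2.findContours(m,cv2.RETR_EXTERNAL,cv2.CHAIN_APPROX_NONE)[0],key=len)
    print(circ_fit(c,q,.038))
E
```

```text
scene plate [ 197  175   58   36 1614]
135 (array([ 0.50201705, -0.17523206]), np.float64(0.0664263966036472), 50) ((225.64117431640625, 192.39466857910156), (34.64167404174805, 57.41948699951172), 86.30984497070312)
18 (array([ 0.50251554, -0.17785305]), np.float64(0.00775851743008954), 18) ((225.76531982421875, 191.4058837890625), (3.618637800216675, 8.646053314208984), 81.39798736572266)
hub [ 395  200   80   90 5236]
(array([0.47266551, 0.27308386]), np.float64(0.10938940736089679), 265)
top plate [ 320  193   62   61 2739]
171 (array([ 0.49389489, -0.18238291]), np.float64(0.05880894572318858), 170) ((350.62945556640625, 223.182861328125), (59.42967987060547, 60.74614715576172), 131.70457458496094)
45 (array([ 0.49355527, -0.18157046]), np.float64(0.01576472179277203), 45) ((350.17919921875, 223.00518798828125), (15.669370651245117, 16.604684829711914), 148.14675903320312)
hub [ 108  208   51   55 1864]
(array([0.46561146, 0.25565212]), np.float64(0.05543191662732196), 121)
```

View crops.

```bash
cd pics; python3 - <<'E'
import cv2,numpy as np
a=[cv2.resize(cv2.imread(f"{n}_{k}.png"),(300,300),interpolation=cv2.INTER_AREA) for n,k in(("scene","p"),("scene","h"),("top","p"),("top","h"))]
cv2.imwrite("crops1.png",np.vstack([np.hstack(a[:2]),np.hstack(a[2:])]))
E
```

```text
(no output)
```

View pics/crops1.png

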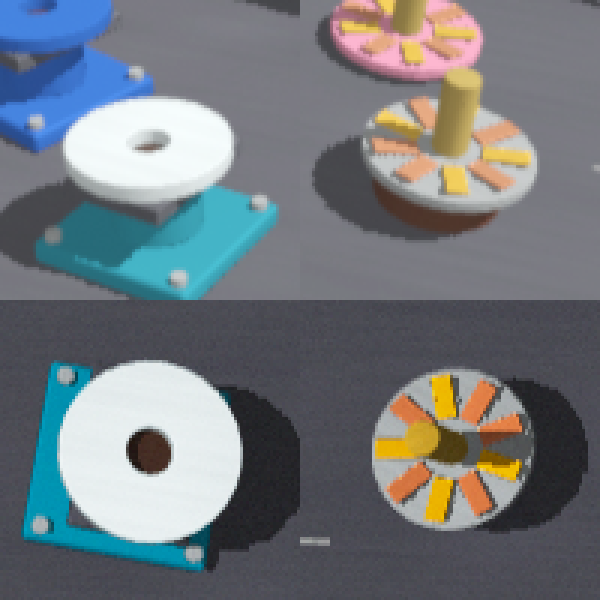

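```bash
python3 - <<'E'
from h import *
C={n:read_camera(n) for n in("scene","top")}
c=C["scene"];f=c["frame"]
print(f[175:212,226].min(1)); print(f[186:200,215:240].min(2))
# stalk top naive
print("stalk top", onz(C["top"],(124.7,232.7),.096), onz(C["scene"],(439,220.7),.096))
t=C["top"]["frame"];print(t[226:240,114:134].tolist()[6])
for z in(.086,.088,.09):print(onz(c,(225.7,191.2),z))
for th in (200,215,225,235):
    m,s=comp(f.min(2)>th,(226,188));q=max(cv2.findContours(m,0,cv2.CHAIN_APPROX_NONE)[0],key=len)
    print(th,s,circ_fit(c,q,.088),cv2.fitEllipse(q))
# disc top scene gray
hsv=cv2.cvtColor(f,cv2.COLOR_RGB2HSV).astype(int)
print(f[225:275,420].tolist())
E
```

```text
[177 229 244 245 245 245 245 245 245 246 239 216 194 189 185 163 109  94
 173 228 243 245 244 242 241 241 242 243 243 240 219 200 198 197 193 163
 125]
[[244 244 244 244 244 246 243 235 230 225 222 216 211 210 215 222 240 245
  246 246 246 246 246 245 245]
 [244 244 244 246 246 239 234 224 217 210 203 194 176 174 175 184 211 232
  244 246 246 246 246 246 246]
 [245 244 245 244 239 229 224 219 214 207 199 189 170 167 166 165 172 205
  241 245 246 246 246 246 246]
 [246 246 246 235 229 225 221 218 211 203 195 185 168 166 165 164 162 183
  238 244 244 245 245 245 245]
 [246 246 245 227 225 223 218 214 198 182 172 163 147 151 152 160 166 194
  240 243 243 244 244 244 244]
 [245 245 244 232 226 219 193 178 150 125 115 109 101 113 118 147 190 227
  243 243 243 243 243 243 244]
 [245 245 245 240 232 201 155 121 109  94  92  94 107 126 152 193 226 241
  243 243 243 243 243 243 243]
 [245 246 245 245 241 225 216 199 192 170 168 173 200 221 223 232 242 244
  244 244 244 244 244 243 243]
 [244 244 245 245 245 244 242 235 233 227 226 228 235 244 243 244 245 245
  245 245 244 244 244 244 243]
 [2
[... 1960 characters left out ...]
, [144, 146, 146], [181, 184, 184], [201, 203, 202], [214, 207, 191], [233, 207, 148], [215, 182, 89], [174, 143, 59], [160, 130, 54], [160, 132, 61], [148, 129, 89], [140, 116, 94], [153, 110, 86], [205, 148, 112], [227, 167, 129], [220, 164, 130], [197, 171, 157], [192, 191, 189], [200, 198, 195], [223, 188, 170], [231, 175, 139], [229, 170, 131], [226, 167, 128], [205, 148, 113], [162, 122, 102], [137, 129, 125], [173, 176, 176], [176, 180, 180], [146, 149, 149], [123, 126, 126], [114, 114, 113], [94, 84, 80], [79, 58, 50], [76, 53, 44], [75, 52, 43], [76, 52, 43], [76, 54, 44], [76, 53, 43], [75, 52, 45], [73, 61, 59], [72, 69, 72], [72, 71, 75], [70, 71, 75], [70, 71, 75], [78, 79, 84]]
```

>>> arm_command --pt "0.404 -0.408 -0.03 0 0 0 0" --pt "0.404 -0.408 -0.03 0 0 0 0" --pt "0.404 -0.408 -0.03 0 0 0 0" --pt "0.404 -0.408 -0.03 0 0 0 0" --pt "0.404 -0.408 -0.03 0 0 0 0" --pt "0.404 -0.408 -0.03 0 0 0 0" --pt "0.404 -0.408 -0.03 0 0 0 0" --pt "0.404 -0.408 -0.03 0 0 0 0" --pt "0.404 -0.408 -0.03 0 0 0 0" --pt "0.404 -0.408 -0.03 0 0 0 0" --pt "0.404 -0.408 -0.03 0 0 0 0" --pt "0.404 -0.408 -0.03 0 0 0 0"

```text
t: 1.3
tool_pos: [0.4707, 0.2507, 0.2109]
orientation: [0.387, 3.116, -0.004]
force: [0.5, -0.1, 0.2]
opening: 0.0925
```

>>> arm_command --pt "-0.005 0.006 -0.08 0 0 0 0" --pt "-0.005 0.006 -0.08 0 0 0 0" --pt "-0.005 0.006 -0.08 0 0 0 0" --pt "-0.005 0.006 -0.08 0 0 0 0" --pt "-0.005 0.006 -0.08 0 0 0 0"

```text
t: 1.72
tool_pos: [0.4671, 0.2562, 0.1485]
orientation: [0.386, 3.115, -0.003]
force: [0.3, 0.1, -0.5]
opening: 0.0925
```

```bash
python3 - <<'E'
from h import *
s=robot.read_state();print(s["t"],s["tool_pos"],s["orientation"],s["force"])
for n,x,y in(("scene",435,245),("top",134,236)):
    c=read_camera(n); cv2.imwrite(f"pics/{n}1.png",cv2.resize(c["frame"][max(0,y-130):y+70,x-100:x+100,::-1],(500,500)))
E
cd pics; python3 -c "
import cv2;import numpy as np
a,b=cv2.imread('scene1.png'),cv2.imread('top1.png');cv2.imwrite('c2.png',cv2.resize(np.hstack([a,b]),(800,400)))"
```

```text
1.7167 [0.46712796 0.2561629  0.14848861] [ 3.86036964e-01  3.11483381e+00 -2.94685509e-03] [ 0.31576374  0.10802536 -0.46906405]
```

View pics/c2.png

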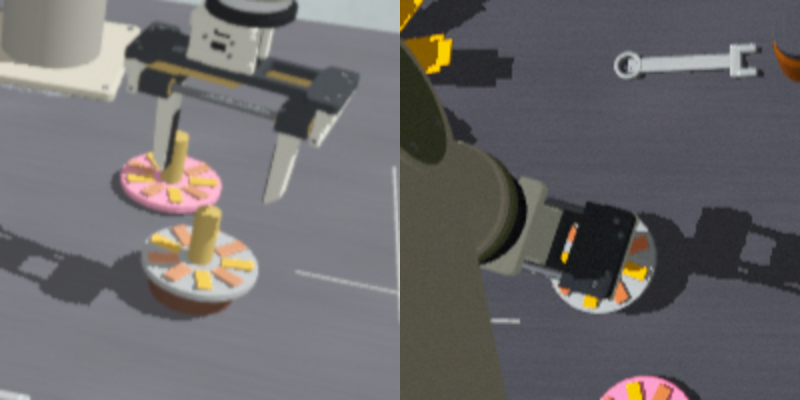

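The open jaws straddle the stalk in both views: in the scene crop the stalk is at (206,235) between the fingers. I descend and grip.

>>> arm_command --pt "0 0 -0.04 0 0 0 0" --pt "0 0 -0.07 0 0 0 0" --pt "0 0 -0.09 0 0 0 0" --pt "0 0 -0.098 0 0 0 0" --pt "0 0 -0.098 0 0 0 0.3" --pt "0 0 -0.098 0 0 0 0.6" --pt "0 0 -0.098 0 0 0 0.8" --pt "0 0 -0.098 0 0 0 0.9" --pt "0 0 -0.098 0 0 0 1" --pt "0 0 -0.098 0 0 0 1" --grip_force 30

```text
t: 2.65
tool_pos: [0.4684, 0.2567, 0.0719]
orientation: [0.386, 3.112, -0.0]
force: [0.2, -0.6, 0.2]
opening: 0.058
```

>>> arm_command --pt "0 0 0 0 0 0 1" --pt "0 0 0 0 0 0 1" --pt "0 0 0 0 0 0 1"

```text
t: 2.9
tool_pos: [0.4685, 0.2568, 0.072]
orientation: [0.386, 3.111, 0.0]
force: [-0.1, -0.9, 0.3]
opening: 0.0375
```

>>> arm_command --pt "0 0 0 0 0 0 1" --pt "0 0 0 0 0 0 1" --pt "0 0 0 0 0 0 1" --pt "0 0 0 0 0 0 1" --pt "0 0 0 0 0 0 1"

```text
t: 3.32
tool_pos: [0.4684, 0.2565, 0.072]
orientation: [0.386, 3.112, -0.001]
force: [-1.3, -2.2, 2.0]
opening: 0.0236
```

>>> arm_command --pt "0 0 0.02 0 0 0 1" --pt "0 0 0.05 0 0 0 1" --pt "0 0 0.09 0 0 0 1" --pt "0 0 0.12 0 0 0 1" --pt "0 0 0.14 0 0 0 1" --pt "0 0 0.15 0 0 0 1" --pt "0 0 0.15 0 0 0 1"

```text
t: 3.9
tool_pos: [0.4693, 0.2571, 0.1937]
orientation: [0.385, 3.109, 0.002]
force: [1.0, 0.7, -3.0]
opening: 0.0234
```

```bash
python3 - <<'E'
from h import *
s=robot.read_state();print(s["t"],s["tool_pos"],s["orientation"],s["force"],s["opening"])
for n,x,y in(("scene",435,215),("top",134,236)):
    c=read_camera(n); cv2.imwrite(f"pics/{n}3.png",cv2.resize(c["frame"][max(0,y-100):y+100,x-100:x+100,::-1],(400,400)))
E
cd pics; python3 -c "
import cv2;import numpy as np
a,b=cv2.imread('scene3.png'),cv2.imread('top3.png');cv2.imwrite('c3.png',cv2.resize(np.hstack([a,b]),(800,400)))"
```

```text
3.9 [0.46928684 0.25705229 0.19369422] [3.85108933e-01 3.10927264e+00 2.08357165e-03] [ 0.99145195  0.65859632 -2.98152054] 0.023395663257750627
```

View pics/c3.png

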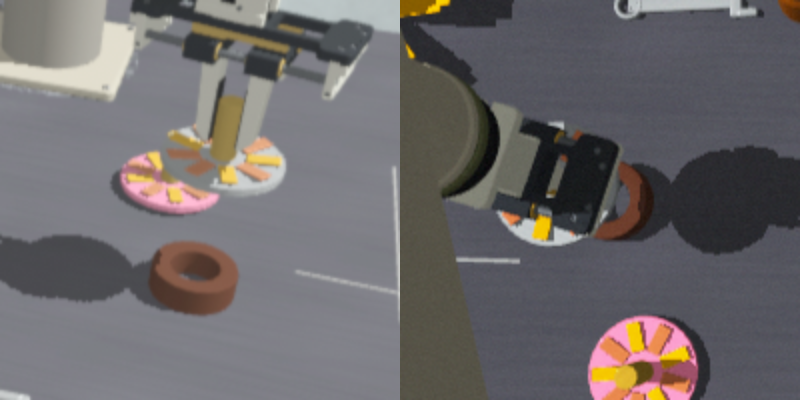

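>>> arm_command --pt "0.001 -0.02 0 0 0 0 1" --pt "0.003 -0.055 0 0 0 0 1" --pt "0.006 -0.1 0 0 0 0 1" --pt "0.009 -0.145 0 0 0 0 1" --pt "0.012 -0.19 0 0 0 0 1" --pt "0.015 -0.235 0 0 0 0 1" --pt "0.018 -0.28 0 0 0 0 1" --pt "0.021 -0.325 0 0 0 0 1" --pt "0.024 -0.37 0 0 0 0 1" --pt "0.027 -0.41 0 0 0 0 1" --pt "0.029 -0.44 0 0 0 0 1" --pt "0.03 -0.455 0 0 0 0 1"

```text
t: 5.0
tool_pos: [0.4906, -0.1102, 0.1883]
orientation: [0.39, 3.116, -0.002]
force: [0.1, 0.3, -3.3]
opening: 0.0238
```

>>> arm_command --pt "0.002 -0.02 0 0 0 0 1" --pt "0.004 -0.045 0 0 0 0 1" --pt "0.006 -0.068 0 0 0 0 1" --pt "0.008 -0.082 0 0 0 0 1" --pt "0.008 -0.089 0 0 0 0 1" --pt "0.008 -0.089 0 0 0 0 1" --pt "0.008 -0.089 0 0 0 0 1"

```text
t: 5.58
tool_pos: [0.4967, -0.1806, 0.1876]
orientation: [0.39, 3.117, -0.0]
force: [-0.5, 0.4, -3.0]
opening: 0.0234
```

```bash
python3 - <<'E'
from h import *
s=robot.read_state();print(s["t"],s["tool_pos"],s["orientation"],s["force"],s["opening"])
for n,x,y in(("scene",226,150),("top",351,223)):
    c=read_camera(n); np.save(f"{n}4.npy",c["frame"]); cv2.imwrite(f"pics/{n}4.png",cv2.resize(c["frame"][max(0,y-70):y+70,x-70:x+70,::-1],(400,400)))
E
cd pics; python3 -c "
import cv2;import numpy as np
a,b=cv2.imread('scene4.png'),cv2.imread('top4.png');cv2.imwrite('c4.png',cv2.resize(np.hstack([a,b]),(800,400)))"
```

```text
5.5833 [ 0.49671698 -0.18062805  0.18761747] [ 3.90251325e-01  3.11708388e+00 -4.50475700e-04] [-0.47864516  0.35892213 -2.97770846] 0.02341405103862386
```

View pics/c4.png

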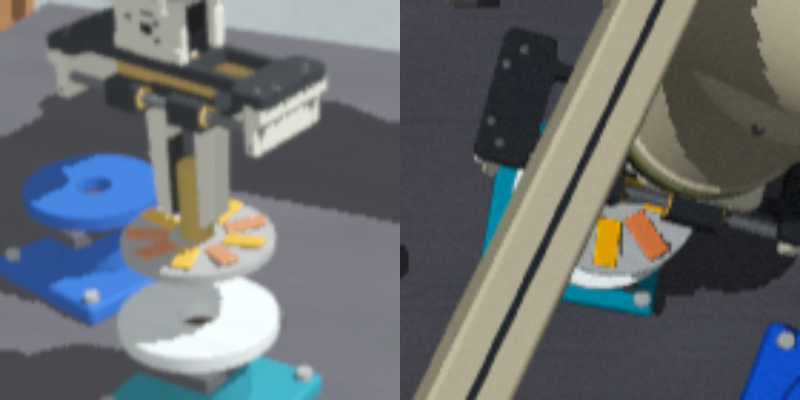

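```bash
python3 - <<'E'
from h import *
f=np.load("scene4.npy")[138:185,190:262]
cv2.imwrite("pics/d5.png",cv2.resize(f[:,:,::-1],(792,517),interpolation=cv2.INTER_NEAREST))
E
```

```text
(no output)
```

View pics/d5.png

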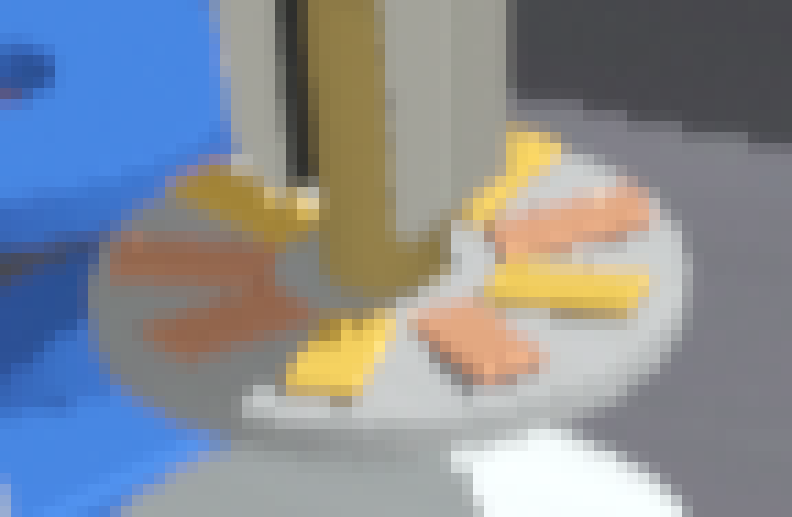

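```bash
cat >> h.py <<'E'
from scipy.optimize import least_squares
def rimfit(c,top,bot,z,r,th):
    P=np.array([onz(c,p,z)[:2] for p in top]+[onz(c,p,z-th)[:2] for p in bot])
    s=least_squares(lambda m:np.hypot(*(P-m).T)-r,P.mean(0));return s.x,s.fun*1e3
E
python3 - <<'E'
from h import *
c=read_camera("scene")
k=lambda L:[(190+x/11-.5,138+y/11-.5) for x,y in L]
print(rimfit(c,k([(600,158),(640,172),(672,205),(692,260),(88,295),(105,238),(92,265)]),k([(150,400),(215,435),(620,410),(660,370),(350,455)]),.1536,.056,.008))
f=c["frame"]
# plate same way, from first image: save crop of stand
g=cv2.cvtColor(cv2.imread("pics/scene0.png"),cv2.COLOR_BGR2RGB)
cv2.imwrite("pics/p5.png",cv2.resize(g[165:220,190:262,::-1],(792,605)[:2],interpolation=cv2.INTER_NEAREST)[:600])
E
```

```text
(array([ 0.49226952, -0.17903694]), array([ 0.24564067,  1.73561874,  0.05054722, -0.7136814 ,  1.25857016,
        1.00628539,  0.98288792, -0.60916693,  0.36087893,  2.77563048,
        0.02628301, -0.49879126]))
```

View pics/p5.png

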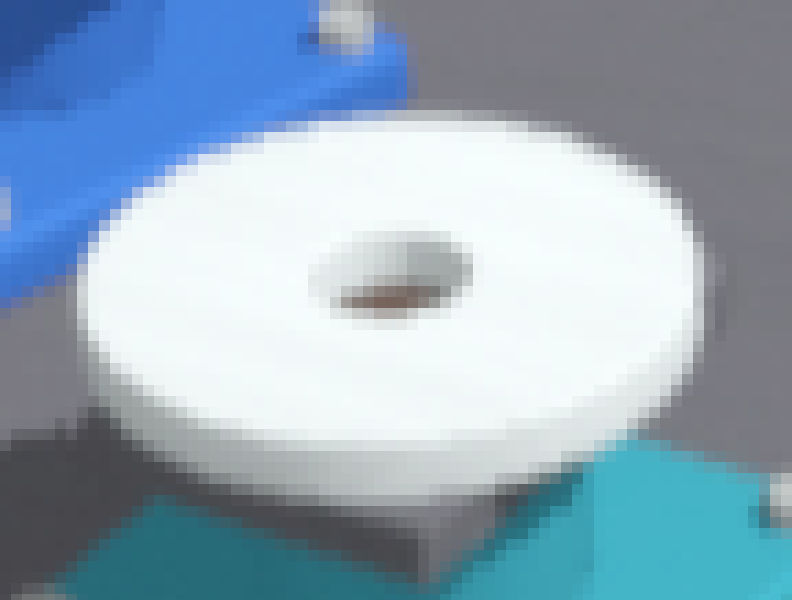

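```bash
python3 - <<'E'
from h import *
c=read_camera("scene")
k=lambda L:[(190+x/11-.5,165+y/11-.5) for x,y in L]
print(onz(c,k([(391,278)])[0],.088))
print(rimfit(c,k([(310,275),(472,270),(390,232),(388,325)]),[],.088,.0155,0))
print(rimfit(c,k([(440,112),(600,145),(680,200),(706,265),(77,295),(130,210),(280,130),(395,440),(200,400),(620,395)]),[],.088,.06,0))
E
```

```text
[ 0.4970667  -0.18181934  0.088     ]
(array([ 0.49702126, -0.18191767]), array([0.16330572, 0.21819134, 1.48310346, 1.52926718]))
(array([ 0.49373636, -0.18138932]), array([ 0.47555696, -0.60931756, -1.11625728, -1.0780093 ,  1.92041735,
       -0.70830266,  0.46976406, -0.28926095, -3.06060969,  2.96893911]))
```

>>> arm_command --pt "0.001 -0.001 -0.02 0 0 0 1" --pt "0.0025 -0.002 -0.04 0 0 0 1" --pt "0.0025 -0.002 -0.052 0 0 0 1" --pt "0.0025 -0.002 -0.057 0 0 0 1" --pt "0.0025 -0.002 -0.058 0 0 0 1" --pt "0.0025 -0.002 -0.058 0 0 0 1"

```text
t: 6.28
tool_pos: [0.4991, -0.182, 0.1421]
orientation: [0.388, 3.116, -0.002]
force: [0.5, 0.8, -3.4]
opening: 0.0233
```

```bash
cat > st.py <<'E'
from h import *
s=robot.read_state();print(round(s["t"],2),s["tool_pos"].round(5),s["force"].round(2),s["wrist_torque"].round(3),s["opening"].round(4))
E
python3 st.py
```

```text
Traceback (most recent call last):
  File "st.py", line 2, in <module>
    s=robot.read_state();print(round(s["t"],2),s["tool_pos"].round(5),s["force"].round(2),s["wrist_torque"].round(3),s["opening"].round(4))
                                                                                                                     ^^^^^^^^^^^^^^^^^^
AttributeError: 'float' object has no attribute 'round'
```

>>> arm_command --pt "0 0 -0.001 0 0 0 1" --pt "0 0 -0.002 0 0 0 1" --pt "0 0 -0.003 0 0 0 1" --pt "0 0 -0.004 0 0 0 1" --pt "0 0 -0.005 0 0 0 1" --pt "0 0 -0.005 0 0 0 1"

```text
t: 6.78
tool_pos: [0.499, -0.182, 0.138]
orientation: [0.388, 3.116, -0.001]
force: [0.2, -1.3, -4.1]
opening: 0.0234
```

>>> arm_command --pt "0 0 -0.0007 0 0 0 1" --pt "0 0 -0.0014 0 0 0 1" --pt "0 0 -0.002 0 0 0 1" --pt "0 0 -0.002 0 0 0 1"

```text
t: 7.12
tool_pos: [0.4989, -0.1819, 0.1362]
orientation: [0.388, 3.117, -0.001]
force: [1.1, -0.9, -3.7]
opening: 0.0237
```

>>> arm_command --pt "0 0 -0.0007 0 0 0 1" --pt "0 0 -0.0014 0 0 0 1" --pt "0 0 -0.002 0 0 0 1" --pt "0 0 -0.002 0 0 0 1"

```text
t: 7.45
tool_pos: [0.4988, -0.1819, 0.1345]
orientation: [0.388, 3.117, -0.001]
force: [-0.0, 0.8, -3.1]
opening: 0.0236
```

>>> arm_command --pt "0 0 -0.0007 0 0 0 1" --pt "0 0 -0.0014 0 0 0 1" --pt "0 0 -0.002 0 0 0 1" --pt "0 0 -0.002 0 0 0 1"

```text
t: 7.78
tool_pos: [0.4988, -0.1819, 0.1327]
orientation: [0.388, 3.117, -0.001]
force: [-0.4, -0.6, -3.9]
opening: 0.0236
```

```bash
sed -i 's/s\["opening"\].round(4)/round(s["opening"],4)/' st.py; cat > look.py <<'E'
import sys
from h import *
c=read_camera("scene");f=c["frame"]
cv2.imwrite(f"pics/{sys.argv[1]}.png",cv2.resize(f[155:210,190:262,::-1],(785,600),interpolation=cv2.INTER_NEAREST))
E
python3 st.py; python3 look.py l1
```

```text
7.78 [ 0.49877 -0.18188  0.13272] [-0.45 -0.58 -3.88] [-0.015 -0.002 -0.04 ] 0.0236
```

View pics/l1.png

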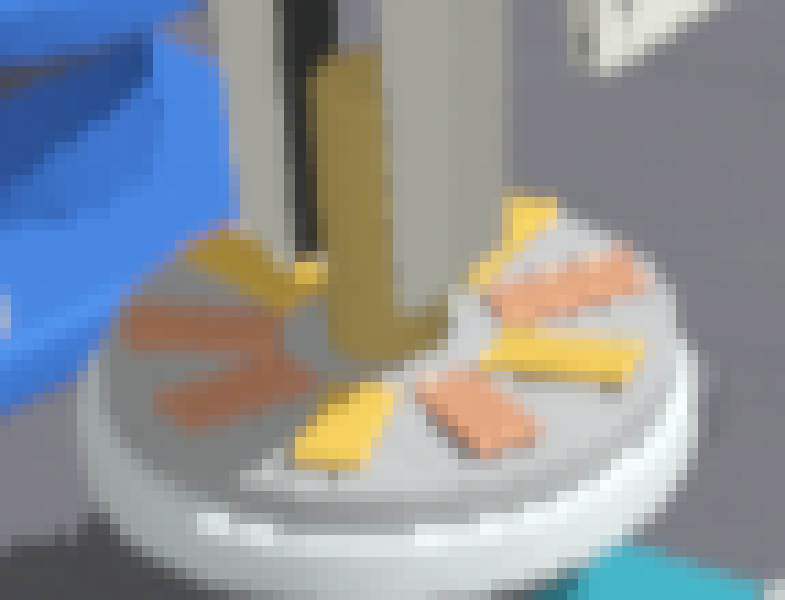

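The disc sits centred over the plate with only a thin gap, and the spigot seems to be entering the hole with no contact yet. I continue gently.

>>> arm_command --pt "0 0 -0.0007 0 0 0 1" --pt "0 0 -0.0014 0 0 0 1" --pt "0 0 -0.002 0 0 0 1" --pt "0 0 -0.002 0 0 0 1"

```text
t: 8.17
tool_pos: [0.4987, -0.1819, 0.131]
orientation: [0.388, 3.117, -0.001]
force: [-0.5, 0.2, -4.0]
opening: 0.0235
```

>>> arm_command --pt "0 0 -0.0006 0 0 0 1" --pt "0 0 -0.0012 0 0 0 1" --pt "0 0 -0.0012 0 0 0 1"

```text
t: 8.42
tool_pos: [0.4987, -0.1818, 0.1302]
orientation: [0.388, 3.117, -0.001]
force: [-1.2, 0.5, -1.4]
opening: 0.0237
```

>>> arm_command --pt "0 0 -0.0006 0 0 0 1" --pt "0 0 -0.0012 0 0 0 1" --pt "0 0 -0.0012 0 0 0 1"

```text
t: 8.67
tool_pos: [0.4988, -0.1819, 0.13]
orientation: [0.388, 3.117, -0.001]
force: [-5.8, 1.7, 5.7]
opening: 0.0237
```

```bash
python3 st.py; python3 look.py l2
```

```text
8.67 [ 0.49876 -0.18192  0.13004] [-5.84  1.72  5.69] [0.237 0.642 0.004] 0.0237
```

View pics/l2.png

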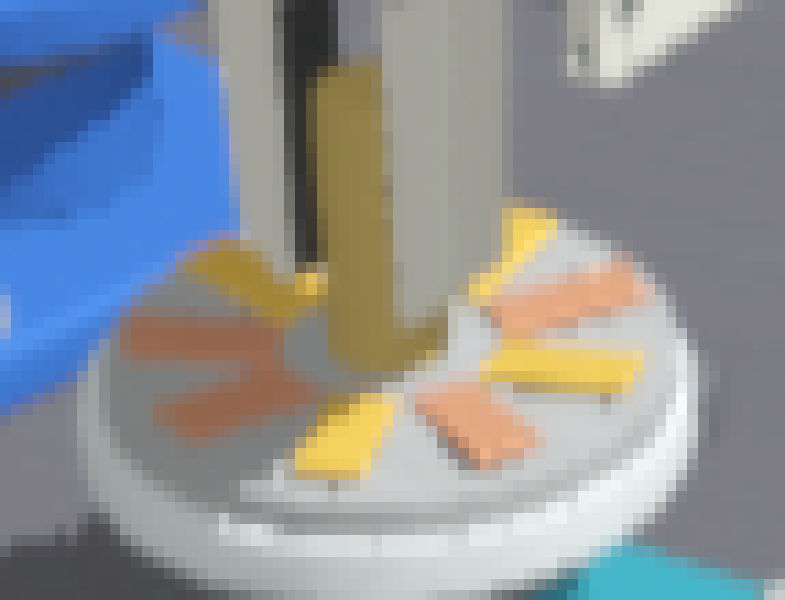

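>>> arm_command --pt "0 0 0.0006 0 0 0 1" --pt "0 0 0.0006 0 0 0 1"

```text
t: 8.88
tool_pos: [0.4989, -0.182, 0.1306]
orientation: [0.388, 3.116, -0.002]
force: [-0.8, -1.9, -3.9]
opening: 0.0234
```

>>> arm_command --pt "0.003 0 0 0 0 0 1" --pt "0.003 0 0 0 0 0 1"

```text
t: 9.05
tool_pos: [0.4998, -0.1823, 0.1304]
orientation: [-0.388, -3.115, 0.003]
force: [-10.4, -0.4, 5.9]
opening: 0.024
```

Moving +x is blocked at about 10 N after only 1 mm, so the spigot is in the hole. I back off towards the middle and release.

>>> arm_command --pt "-0.0025 0 0.0003 0 0 0 1" --pt "-0.0025 0 0.0003 0 0 0 1"

```text
t: 9.22
tool_pos: [0.4976, -0.1823, 0.1304]
orientation: [-0.388, -3.114, 0.003]
force: [0.5, -1.1, -2.3]
opening: 0.0236
```

>>> arm_command --pt "0 0 -0.0004 0 0 0 1" --pt "0 0 -0.0004 0 0 0 1"

```text
t: 9.38
tool_pos: [0.4978, -0.1823, 0.1303]
orientation: [-0.388, -3.115, 0.003]
force: [-1.5, -0.2, 0.4]
opening: 0.024
```

>>> arm_command --pt "0 0 0 0 0 0 0.7" --pt "0 0 0 0 0 0 0.65" --pt "0 0 0 0 0 0 0.6" --pt "0 0 0 0 0 0 0.5" --pt "0 0 0 0 0 0 0.4" --pt "0 0 0 0 0 0 0.4" --pt "0 0 0 0 0 0 0.4" --pt "0 0 0 0 0 0 0.4"

```text
t: 10.05
tool_pos: [0.4978, -0.1823, 0.1303]
orientation: [-0.388, -3.115, 0.003]
force: [0.2, -0.1, 0.6]
opening: 0.0556
```

```bash
python3 st.py; python3 look.py l3
```

```text
10.05 [ 0.49784 -0.18233  0.13032] [ 0.17 -0.08  0.62] [ 0.023 -0.028  0.041] 0.0556
```

View pics/l3.png

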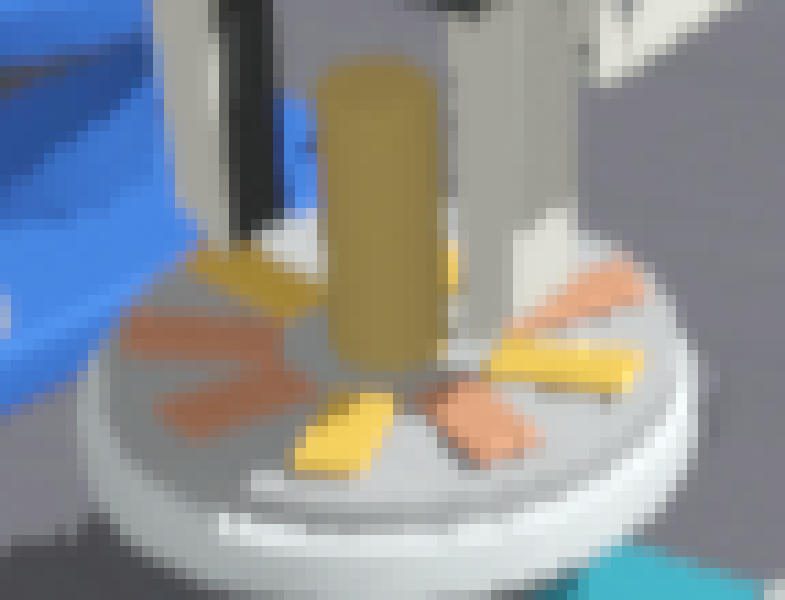

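Both fingers are clear of the stalk (stalk x 320–440, right finger from 460), and the hub sits flat. I lift straight up and move away.

>>> arm_command --pt "0 0 0.01 0 0 0 0.2" --pt "0 0 0.03 0 0 0 0" --pt "0 0 0.06 0 0 0 0" --pt "0 0 0.1 0 0 0 0" --pt "0 0 0.14 0 0 0 0" --pt "-0.03 0.04 0.15 0 0 0 0" --pt "-0.06 0.08 0.15 0 0 0 0" --pt "-0.09 0.12 0.15 0 0 0 0" --pt "-0.1 0.16 0.15 0 0 0 0" --pt "-0.1 0.2 0.15 0 0 0 0" --pt "-0.1 0.24 0.15 0 0 0 0" --pt "-0.1 0.24 0.15 0 0 0 0"

```text
t: 11.1
tool_pos: [0.4176, 0.0141, 0.2514]
orientation: [-0.382, -3.117, -0.001]
force: [0.0, -0.8, -0.2]
opening: 0.093
```

```bash
python3 st.py; python3 look.py l4; python3 - <<'E'
from h import *
c=read_camera("top");f=c["frame"]
cv2.imwrite("pics/t4.png",np.ascontiguousarray(cv2.resize(f[:,:,::-1],(560,420))))
cv2.imwrite("pics/t4c.png",cv2.resize(f[180:270,300:400,::-1],(660,594),interpolation=cv2.INTER_NEAREST))
E
```

```text
11.1 [0.41755 0.01407 0.25138] [ 0.   -0.82 -0.23] [ 0.013 -0.054  0.005] 0.093
```

View pics/l4.png

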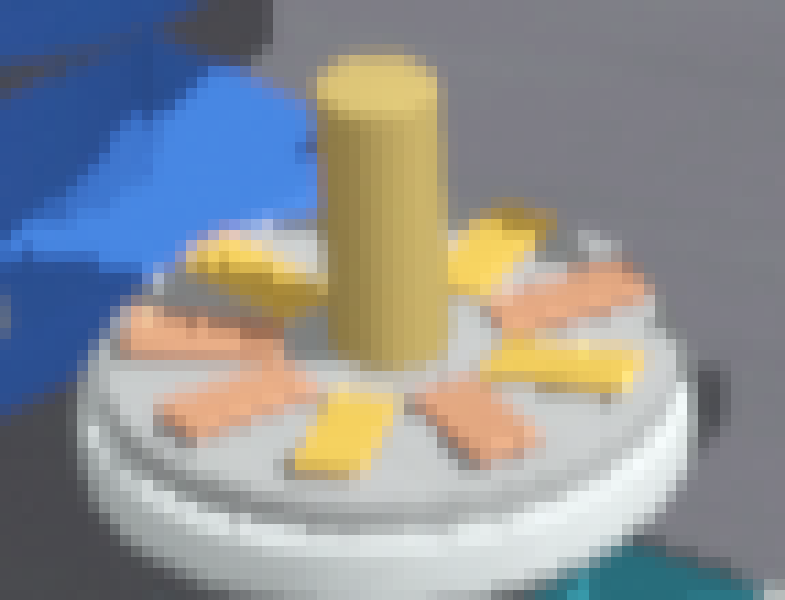

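View pics/t4c.png

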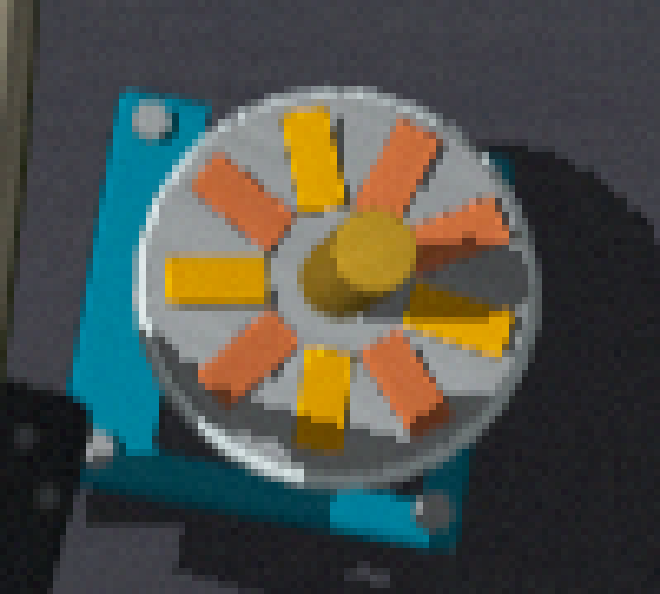

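View pics/t4.png

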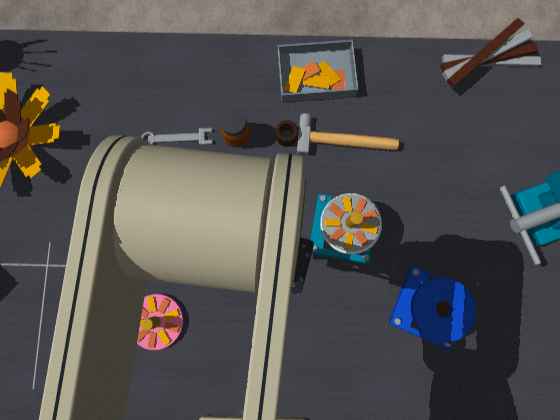

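The top view shows an even white plate rim all round the disc, centred at about (351,223). The other things are where they were. One last height check on the stalk's top, then I hand in.

```bash
python3 - <<'E'
from h import *
from plant import ticket
a=ray(read_camera("top"),(300+376/6.6-.5,180+250/6.6-.5));b=ray(read_camera("scene"),(190+377/10.9-.5,155+85/10.9-.5))
A=np.c_[a[1],-b[1]];s=np.linalg.lstsq(A,b[0]-a[0],rcond=None)[0];p=a[0]+a[1]*s[0];q=b[0]+b[1]*s[1]
print(p,q,"home top z expected .154, unhome .160")
print(ticket.close_job())
E
```

```text
[ 0.49453329 -0.18148754  0.15311591] [ 0.49444972 -0.18125495  0.15305826] home top z expected .154, unhome .160
the job is handed in; nothing more can be done
None
```

The hub is on the teal stand's plate with its spigot in the hole, and the job was handed in at about 11 s of the 64 s allowed. I gripped it by the stalk, lifted it off the collar, carried it over the plate and lowered it in small steps. The spigot went straight into the hole, so no sliding about was needed. Then I let go and moved the arm away.

- **Height at contact:** the hub first met the plate at tool height 0.130 m, the height expected with the spigot in the hole; lying on the plate it would have been 0.136 m.
- **Sideways check:** a small nudge was stopped at about 10 N after 1 mm, so the spigot was against the side of the hole. The largest force I read while placing it was about 12 N.
- **After release:** both cameras put the stalk's top at z = 0.153 m, against 0.154 m expected home and 0.160 m if it were only resting on the plate. The top view shows the plate's rim evenly all round the disc. The bystanders I could see looked unmoved, but the arm hid the slug and the offcut in the last picture.

One disagreement: before lowering, the two cameras and the arm's own position differed by up to 3–4 mm on where the hub was relative to the hole. I aimed between them.

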